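# Fish a stuck eye nut out of a deep rack well with a hook picker

## Task

A red eye nut has dropped to the bottom of one of the deep wells of the blue tube rack and stuck in the rubber seat there. Take the orange-handled hook picker from its stand, feel for the nut's eye without forcing, draw the nut out on the hook and set it down, not dropped, in the yellow bin. Hang the picker back in its stand; keep the fingers off the nut and leave everything else alone.

Things in the scene. Friction and masses are not known exactly. Their poses are not given: they have to be found in the camera images.
- rack: Fixed blue rack: three upright steel tubes side by side along its y axis on a dark base plate 112 x 200. Origin: centre of its underside, z up. Each well is 92 (x) by 52 (y) inside, walls 4, centred at x = 0 and y = -60, 0, +60; its floor is 14 and its mouth 119 above the origin, so 105 deep. The other two wells hold a sleeve each.
- well_seat (a point): Middle well's seat, at floor level (x 15, y 0, z 14 from the rack's origin; the outer wells have the same 60 to either side along y). It is a recess in the floor, 27 (x) by 45 (y) and 8 deep, with two black sprung rubber cheeks that pinch across y whatever sits in it.
- nut_eye (a point): Centre of the eye of the loose red eye nut, about 95 g. Eye 45 outside, 25 hole, bar 10 thick; the hole's axis is the nut's x axis, z is up. Round foot 25 dia, its underside 25.5 below this point. It starts upright in the seat of one well, foot 8 deep between the cheeks, hole axis within 0.2 rad of the rack's x axis. The cheeks resist a straight pull up with 6 to 14 N over the first 8 mm.
- picker_grip (a point): Middle of the grip of the loose picker (130 g): upright orange handle 26 (x) by 18 (y: pinch across this), 60 tall, z up; its collar (34 square, 5 thick) has its underside 36 below. The rod is telescopic, locked at an extension that differs every time: the hook's underside is 147 to 185 below this point, not known more closely. Over 20 N against rack or nut would bend it.
- picker_collar (a point): Middle of the collar's underside. Below on the same axis: a shaft 9 thick, 60 long, then a rod 5 thick with a hook: a level foot running 20 along the picker's +x (centre to centre), turned up at its end. 15 clear between rod and tip; hook 16 high over all, foot's top 5 above its underside. Pressed on its end the rod springs in, from 2 N on, 2.5 N per mm, up to 8; pulled it is rigid.
- stand: Fixed grey stand for the picker. Origin: at its underside, below the picker's place; z up. Base plate x -30 to 90, 100 wide, 8 thick; post at x 45 to 75; fork plate on top. The hook hangs under the fork plate pointing to about the stand's +x, so the picker cannot be lifted straight out: raise it 5 to 20, then bring it out to -x by 55 or more.
- stand_seat (a point): Picker's place on the stand: top face of the fork plate (170 above the bench, 8 thick), where the collar's underside rests with the shaft in the slot. The slot is 15 wide along the stand's x, closed at x 12 and open to -x; its two prongs are 20 wide and end at x -28 in a lip 3 high.
- bin: Fixed empty yellow bin, 150 x 150, 60 high, walls and floor 4 thick. Origin: centre of its underside.
- sleeve_a_center (a point): Centre of a loose steel spacer sleeve, 42 outside, 30 bore, 88 tall, standing in another well. Leave it.
- sleeve_b_center (a point): Centre of the second such sleeve, standing in the remaining well. Leave it.
- wrench: Loose steel wrench, 180 long along its x axis, about 20 thick, lying on the bench beyond the rack. Origin: middle of its underside. Leave it.

How it is judged:
On the way, in this order (a step that is already met when the one before it is completed fails the run):
1. the nut hangs on the picker's hook, drawn clear above the rack's mouth (height (world z) of nut_eye above 0.145 m and contact force between picker and nut above 0.2 N), for 0.2 s.
2. the nut stands or lies on the floor of the yellow bin (z of nut_eye in the frame of bin below 0.034 m and horizontal distance between nut_eye and bin below 0.09 m and contact force between nut and bin above 0.2 N), for 0.2 s.
At the end, for the whole second after the job is handed in: The eye nut is at rest on the floor of the yellow bin, off the hook; the picker hangs upright and at rest in the fork of its stand, its collar on the plate within 20 mm of the middle of its place (z of nut_eye in the frame of bin below 0.034 m and x of nut_eye in the frame of bin between -0.071 and 0.071 m and y of nut_eye in the frame of bin between -0.071 and 0.071 m and linear speed of each of nut, picker below 0.03 m/s and not (contact force between picker and nut above 0.05 N) and horizontal distance between picker_grip and stand below 0.02 m and z of picker_grip in the frame of stand between 0.196 and 0.214 m and angle between picker_grip's own z axis and vertical below 0.15 rad); the robot touches nothing.
It fails at once if the picker is pressed or hauled against the rack with more than 20 N (contact force between picker and rack above 20 N).
It fails at once if the hook is pressed or hauled against the nut with more than 20 N (contact force between picker and nut above 20 N).
It fails at once if the fingers or the arm touch the nut (contact force between any of the fingers, the arm and nut above 0.3 N).
It fails at once if the nut is dropped or flung (linear speed of nut above 0.8 m/s).
It fails at once if a sleeve or the wrench is moved (distance of any of sleeve_a_center, sleeve_b_center from where it was at the start of the episode above 0.015 m or distance of wrench from where it was at the start of the episode above 0.02 m).
It also fails if it takes over 72 s, if anything falls off the work surface, if the arm or the gripper's body presses on something with over 40 N, if the wrist force passes 120 N, or if a joint passes its speed limit or range.

## Robot

A 6-joint arm with a two-finger parallel gripper is mounted at the origin on the work surface. World frame = base frame: x ahead of the robot, y to its left, z up, the work surface at z = 0. Lengths are in m, angles in rad, forces in N, time in s.
With the tool pointing down it reaches from about 0.3 to 0.775 m from the base axis. Payload 14.6 kg.
Tool frame: the origin (TCP) lies at the very end of the fingers, on their centre line; the grasp point (between the pads) lies 19 mm behind it; z points along the fingers, y is the line along which they close (so a half turn about z gives the same grasp; the last joint's range is limited). The gripper opens to 85 mm and grips with 20 to 120 N. Pads are 22 mm wide; open, the fingers measure 114 mm over their backs; the gripper's body (76 mm by 85 mm) begins 54 mm behind the grasp point. The pads swing forward as they close: fully open they stand 13 mm farther back than shut.
Start: joints at [1.163, 0.3, 1.521, -0, 1.321, -0.067], TCP at [0.184, 0.518, 0.231] pointing down, gripper open.
Joint ranges: [-3.03, 3.03], [-0.79, 2.21], [0.23, 2.52], [-1.04, 4.18], [0, 3.07], [-2.55, 2.55]. Speed limits (rad/s): [2.22, 2.22, 2.57, 3.14, 3.14, 3.14].

## Interface

Orientations are given as a unit quaternion [w, x, y, z].
In Python, from cell import monitor, vision, close_job gives the robot as it stands.
- The arm moves only by the tool step_arm, never from a script. Its argument "increments" is one flat list of numbers, 7 for each row, row after row: the turn, a rotation vector about the tool's x, y, z each as a share of 360 degrees, from -1 to 1, then the shift along the tool's x, y, z each as a share of 400 mm, from -1 to 1, then the opening, from 0 (shut) to 1 (fully open). In form: [ax, ay, az, x, y, z, gripper, ax, ay, az, x, y, z, gripper, ...]. A call has 1 to 12 rows; each row is the pose to reach, as a shift and turn from the pose commanded when the call began, along the tool's axes at that moment, turning the shorter way round; what a row does not reach only later rows make up. A row lasts 1/8 s, in which the tool goes at most 62.5 mm and 10.7 degrees, less where a joint would pass 70% of its speed; a pose out of reach is approached as far as the arm can. A call with a number of a shift or a turn outside -1 to 1 is refused whole. A call with a gripper value outside its range is refused whole. The fingers move at their own pace and stop on an object; "grip_force" is the grip in N (left out, the last holds). Time passes only in rows, so rows that repeat a pose let the fingers close. It gives the time, the measured TCP pose, the force, the opening and the grip force at its end, in the units of the state.
- monitor.read_state(): the state, without advancing time (a new reading comes with each control period).
- vision.snapshot(name): name is "scene" or "side" or "wrist"; returns a dict with "color" (384x512x3 uint8, red, green, blue), "intrinsics" (3x3 intrinsics, pixels), "origin" and "rotation" of the camera in the world; the wrist camera has in their place "hand_eye" (4x4, takes a point from camera to tool coordinates, whose origin is the TCP and whose axes are the flange's). Camera axes: x right, y down, z forward; pixel columns grow to the right and rows downward; lengths in m; the calibration is good to about 2 mm. A picture is of the moment at which its call begins: read the wrist's pose just before it. There is no depth.
- close_job(): hands the job in; it is judged then, once.
The state is a dict: "t": time; "q": joint angles; "qvel": joint speeds; "tau": joint torques, N m; "position": TCP position; "tcp_rot": TCP orientation; "wrist_force": force on the tool from outside, world axes, zero at the start; "moment": the same for the moment, N m; "opening": finger opening in m; "finger_force": force on a finger pad.
Only numpy, scipy, OpenCV 4.12 (cv2) and the standard library are available. Lean on these libraries where they do the work, as an engineer would, in place of code of your own. Each camera call takes 0.05 s, during which the arm holds its last target. There are 200 camera calls.

## Working session

There is one attempt and no reset: what is moved stays moved. The work goes in short steps, Python scripts to look and compute and a tool call to move; the robot and the scene stay as the last step left them, time stands still between calls to the robot, and variables do not carry over. Pictures are saved under pics/ and viewed, at most 11 in all, crops included, and the job is handed in when it is done.

Besides the shell and the picture viewer there is one more tool, called as name(argument=value, ...) on one line, values as JSON. step_arm: Moves the arm, as the interface text tells. Its arguments: {"type":"object","properties":{"increments":{"type":"array"},"grip_force":{"type":"number"}},"required":["increments"]}

```bash
ls; mkdir -p pics
python3 - <<'E'
from cell import monitor, vision
import cv2,numpy as np
s=monitor.read_state()
for k in s: print(k,np.round(s[k],4))
for n in ["scene","side","wrist"]:
    d=vision.snapshot(n); cv2.imwrite(f"pics/{n}0.png",d["color"][:,:,::-1])
    np.savez(f"pics/{n}0.npz",**d)
    for k in d:
        if k!="color": print(n,k,np.round(d[k],4).tolist())
a=cv2.imread("pics/scene0.png");b=cv2.imread("pics/side0.png")
cv2.imwrite("pics/both0.png",cv2.resize(np.vstack([a,b]),(400,600)) if 0 else np.hstack([a,b])[:, :])
E
```

```text
pics
t 0.0
q [ 1.1634  0.3005  1.5216 -0.      1.3207 -0.0666]
qvel [ 0.0004  0.0003  0.0019 -0.0005  0.0009 -0.002 ]
tau [-5.00000e-04 -5.43504e+01 -3.61792e+01 -1.00000e-04  4.10000e-03
 -0.00000e+00]
position [0.1837 0.5181 0.2307]
tcp_rot [-1.000e-04  1.696e-01  9.855e-01 -6.000e-04]
wrist_force [-0.3287 -0.6089  0.6986]
moment [-0.069   0.0551  0.0539]
finger_force 0.0
opening 0.0852
scene intrinsics [[490.8437, 0.0, 253.0205], [0.0, 490.8437, 192.0905], [0.0, 0.0, 1.0]]
scene origin [1.1499, 0.3459, 1.1652]
scene rotation [-0.1368, 0.4648, 0.8398, -0.245]
side intrinsics [[381.1812, 0.0, 255.4261], [0.0, 381.1812, 191.164], [0.0, 0.0, 1.0]]
side origin [0.2258, 0.8112, 0.8738]
side rotation [0.0898, -0.1992, 0.8812, -0.4192]
wrist intrinsics [[269.0345, 0.0, 252.141], [0.0, 269.0345, 186.968], [0.0, 0.0, 1.0]]
wrist hand_eye [[0.0001, -0.9537, -0.3007, 0.0767], [1.0, -0.0001, 0.0006, -0.0], [-0.0006, -0.3007, 0.9537, -0.1417], [0.0, 0.0, 0.0, 1.0]]
```

View pics/scene0.png

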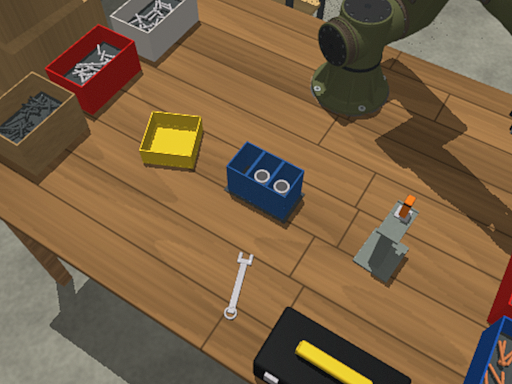

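View pics/side0.png

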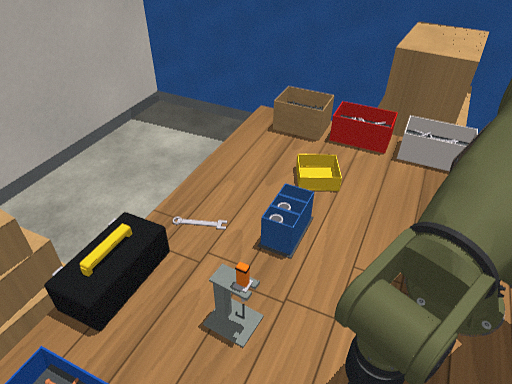

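The scene view shows the bin at (172,138) and the rack at (265,182). The sleeves are at (262,176) and (282,186), so the nut is in the end well near (247,160). The orange handle is at (408,206). The side view has the rack at (287,220) and the handle at (243,273).

```bash
cat > h.py <<'E'
import numpy as np,cv2
from scipy.spatial.transform import Rotation as R
def q2m(q): q=np.asarray(q); return R.from_quat(q[[1,2,3,0]]).as_matrix()
def load(n): 
    return dict(np.load(f"pics/{n}.npz"))
def cam(d,s=None):
    if "origin" in d: return np.array(d["origin"]),q2m(d["rotation"])
    T=np.array(d["hand_eye"]); M=q2m(s["tcp_rot"]); return np.array(s["position"])+M@T[:3,3], M@T[:3,:3]
def ray(d,uv,s=None):
    o,M=cam(d,s); v=M@np.linalg.solve(d["intrinsics"],[uv[0],uv[1],1.]); return o,v/np.linalg.norm(v)
def plane(d,uv,z,s=None):
    o,v=ray(d,uv,s); return o+v*(z-o[2])/v[2]
def tri(r1,r2):
    A=np.zeros((3,3));b=np.zeros(3)
    for o,v in (r1,r2):
        P=np.eye(3)-np.outer(v,v);A+=P;b+=P@o
    x=np.linalg.solve(A,b); return x,[round(float(np.linalg.norm((np.eye(3)-np.outer(v,v))@(x-o)))*1000,1) for o,v in(r1,r2)]
def proj(d,p,s=None):
    o,M=cam(d,s); c=M.T@(np.asarray(p)-o); k=d["intrinsics"]@c; return k[:2]/k[2]
def mask(d,h0,h1,s0=120,v0=40,roi=None):
    h=cv2.cvtColor(d["color"],cv2.COLOR_RGB2HSV); m=cv2.inRange(h,(h0,s0,v0),(h1,255,255))
    if roi: 
        k=np.zeros_like(m);k[roi[1]:roi[3],roi[0]:roi[2]]=1;m=m*k
    return m
def big(m):
    c=max(cv2.findContours(m,cv2.RETR_EXTERNAL,cv2.CHAIN_APPROX_NONE)[0],key=cv2.contourArea); return c
E
cat > a.py <<'E'
from h import *
rois={"scene0":dict(o=(380,185,430,225),y=(120,90,220,180),b=(210,130,320,230)),"side0":dict(o=(225,255,260,295),y=(280,140,350,200),b=(250,175,325,260))}
cen={}
for n in rois:
    d=load(n)
    for k,(h0,h1) in dict(o=(3,18),y=(22,34),b=(100,125)).items():
        c=big(mask(d,h0,h1,150 if k!='b' else 110,40,rois[n][k])); m=cv2.moments(c); u=(m['m10']/m['m00'],m['m01']/m['m00']); cen[n,k]=ray(d,u)
        hull=cv2.convexHull(c); p=cv2.approxPolyDP(hull,2.5,True)[:,0]
        print(n,k,np.round(u,1),cv2.contourArea(c))
        if k!='o':
            z={'y':.06,'b':.119}[k]
            for q in p: print("   ",q,np.round(plane(d,q,z)[:2],3),np.round(plane(d,q,0)[:2],3))
print("grip",tri(cen["scene0","o"],cen["side0","o"]))
a=load("scene0")["color"][130:290,210:440,::-1]; b=load("side0")["color"][175:355,190:330,::-1]
a=cv2.resize(a,None,fx=2,fy=2,interpolation=2);b=cv2.resize(b,None,fx=2.4,fy=2.4,interpolation=2)
W=np.zeros((max(len(a),len(b)),a.shape[1]+b.shape[1],3),np.uint8);W[:len(a),:a.shape[1]]=a;W[:len(b),a.shape[1]:]=b
cv2.imwrite("pics/crop1.png",W[:600,:800]);print(W.shape)
E
python3 a.py
```

```text
scene0 o [407. 205.] 158.5
scene0 y [171.2 139.3] 2818.5
    [152 111] [ 0.467 -0.435] [ 0.429 -0.477]
    [200 117] [ 0.41 -0.3 ] [ 0.369 -0.335]
    [202 131] [ 0.45  -0.264] [ 0.412 -0.297]
    [192 168] [ 0.572 -0.211] [ 0.541 -0.242]
    [143 162] [ 0.628 -0.339] [ 0.6   -0.376]
    [139 148] [ 0.596 -0.379] [ 0.566 -0.419]
scene0 b [264.3 179.6] 3626.0
    [246 142] [ 0.456 -0.109] [ 0.377 -0.16 ]
    [303 170] [0.455 0.067] [0.376 0.035]
    [300 193] [0.521 0.095] [0.45  0.066]
    [283 218] [0.607 0.095] [0.545 0.066]
    [228 188] [ 0.605 -0.068] [ 0.543 -0.115]
    [227 165] [ 0.547 -0.11 ] [ 0.478 -0.161]
side0 o [242.3 273.4] 264.0
side0 y [318.2 172. ] 1438.5
    [297 154] [ 0.597 -0.367] [ 0.624 -0.454]
    [336 155] [ 0.46  -0.426] [ 0.477 -0.518]
    [341 176] [ 0.407 -0.304] [ 0.42  -0.386]
    [339 189] [ 0.393 -0.228] [ 0.405 -0.305]
    [315 190] [ 0.465 -0.187] [ 0.483 -0.261]
    [299 186] [ 0.522 -0.184] [ 0.543 -0.258]
side0 b [286.3 218.3] 2462.5
    [284 184] [ 0.547 -0.101] [ 0.598 -0.245]
    [313 191] [ 0.452 -0.107] [ 0.487 -0.252]
    [310 217] [0.421 0.01 ] [ 0.452 -0.116]
    [290 254] [0.422 0.167] [0.453 0.066]
    [261 244] [0.505 0.168] [0.549 0.066]
    [262 216] [0.548 0.067] [ 0.599 -0.051]
grip (array([0.47309931, 0.3389977 , 0.20712717]), [0.7, 0.7])
(432, 796, 3)
```

View pics/crop1.png

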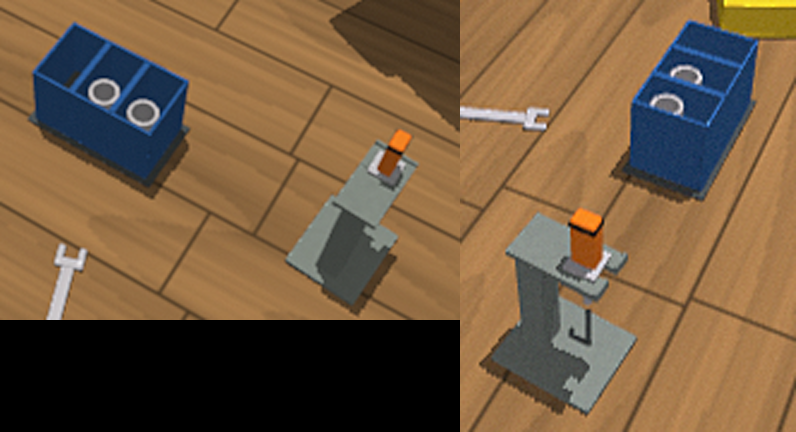

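Both views agree on the layout. The rack centre is about (.50,-.02), the grip is at (.473,.339,.207), and the bin is near (.503,-.338). In the crop, the hook under the fork points away from the slot opening, and the open prong tips face right and down toward the base. Next I'll look from above with the wrist camera.

step_arm(increments=[0,0,-0.054,-0.7325,-0.451,-0.4225,1,0,0,-0.054,-0.7325,-0.451,-0.4225,1,0,0,-0.054,-0.7325,-0.451,-0.4225,1,0,0,-0.054,-0.7325,-0.451,-0.4225,1,0,0,-0.054,-0.7325,-0.451,-0.4225,1,0,0,-0.054,-0.7325,-0.451,-0.4225,1,0,0,-0.054,-0.7325,-0.451,-0.4225,1,0,0,-0.054,-0.7325,-0.451,-0.4225,1,0,0,-0.054,-0.7325,-0.451,-0.4225,1,0,0,-0.054,-0.7325,-0.451,-0.4225,1])

```text
t: 1.4
position: [0.399, 0.2512, 0.3997]
tcp_rot: [-0.0, -0.0, 1.0, -0.0]
wrist_force: [0.4, -0.5, -0.3]
opening: 0.0852
finger_force: 0.0
```

```bash
cat > snap.py <<'E'
import sys,cv2,numpy as np
from cell import monitor,vision
for n in sys.argv[2:]:
    s=monitor.read_state(); d=vision.snapshot(n); nm=n+sys.argv[1]
    if n=="wrist": d["s_position"]=s["position"];d["s_tcp_rot"]=s["tcp_rot"]
    np.savez(f"pics/{nm}.npz",**d); cv2.imwrite(f"pics/{nm}.png",d["color"][:,:,::-1])
s=monitor.read_state();print(round(s["t"],2),np.round(s["position"],4),np.round(s["tcp_rot"],4),np.round(s["wrist_force"],2),round(s["opening"],4),s["finger_force"])
E
python3 snap.py 1 wrist
```

```text
1.45 [0.3991 0.2511 0.3999] [-3.e-04  0.e+00  1.e+00 -2.e-04] [-0.41 -0.52 -0.73] 0.0854 0.0
```

View pics/wrist1.png

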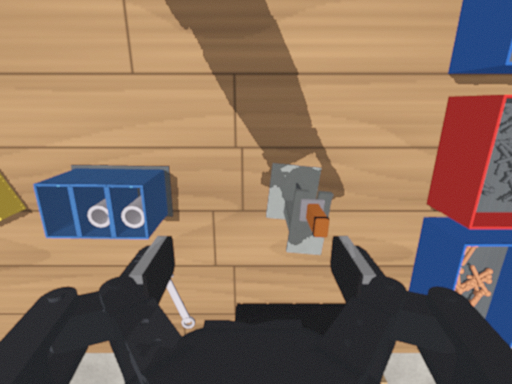

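The wrist view (image down = +x) shows the stand at (300,210) with its fork plate running down-left from the handle at (317,215). Stand +x is therefore roughly world +x, turned slightly toward -y. The nut well is the left one, near (58,210). I'll measure the yaw next.

```bash
cat > b.py <<'E'
from h import *
d=load("wrist1"); s=dict(position=d["s_position"],tcp_rot=d["s_tcp_rot"])
hsv=cv2.cvtColor(d["color"],cv2.COLOR_RGB2HSV)
for nm,v0 in(("all",60),("top",0)):
    m=mask(d,3,18,170,60,(295,190,345,245)); c=big(m)
    if nm=="top":
        vals=hsv[...,2][m>0]; t=cv2.threshold(vals.reshape(-1,1),0,255,cv2.THRESH_OTSU)[0]; m=m*(hsv[...,2]>t).astype(np.uint8); c=big(m)
    r=cv2.minAreaRect(c); p=cv2.boxPoints(r)
    print(nm,[np.round(plane(d,q,.237,s)[:2],4).tolist() for q in p],np.round(plane(d,r[0],.237,s),4), np.round(r[0],1))
for nm in("scene1",):pass
im=d["color"][150:270,255:345,::-1]
cv2.imwrite("pics/crop2.png",cv2.resize(im,None,fx=5,fy=5,interpolation=0))
E
python3 b.py
```

```text
all [[0.4412, 0.3177], [0.4412, 0.3432], [0.4829, 0.3467], [0.483, 0.3203]] [0.4617 0.3319 0.237 ] [317.5 220.5]
top [[0.4815, 0.3286], [0.4579, 0.3293], [0.4598, 0.345], [0.4835, 0.3446]] [0.4706 0.3369 0.237 ] [320.9 227. ]
```

View pics/crop2.png

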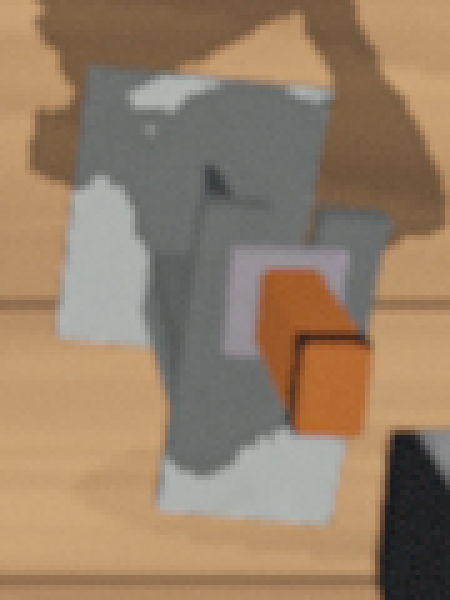

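Run:
```python
from h import *
d=load("wrist1"); s=dict(position=d["s_position"],tcp_rot=d["s_tcp_rot"])
f=lambda c,z:plane(d,(c[0]/5+255,c[1]/5+150),z,s)
def yaw(a,b,z):
    A,B=f(a,z),f(b,z);e=B-A;print(np.round(A,4),np.round(B,4),np.degrees(np.arctan2(e[1],e[0])).round(1),np.linalg.norm(e).round(4))
yaw((392,215),(330,520),.17);yaw((205,195),(160,505),.17)
yaw((160,508),(330,523),.17)
yaw((302,345),(290,433),.237);yaw((370,348),(361,436),.237)
yaw((232,246),(222,355),.17);yaw((350,249),(342,352),.17) # collar
print(f((286,300),.1725))
```

```text
[0.4485 0.3697 0.17  ] [0.5497 0.3594 0.17  ] -5.8 0.1017
[0.4424 0.3149 0.17  ] [0.5444 0.3058 0.17  ] -5.1 0.1023
[0.5454 0.3058 0.17  ] [0.5508 0.3595 0.17  ] 84.3 0.0539
[0.4596 0.3292 0.237 ] [0.4838 0.3279 0.237 ] -3.1 0.0242
[0.4605 0.346  0.237 ] [0.4846 0.3458 0.237 ] -0.5 0.0242
[0.4582 0.3236 0.17  ] [0.4931 0.3225 0.17  ] -1.8 0.035
[0.4591 0.3583 0.17  ] [0.4921 0.3586 0.17  ] 0.5 0.033
[0.47421783 0.33995957 0.1725    ]
```

Stand yaw is about -5.5° with its origin near (.473,.340). The picker yaw is about -1.2°. Grasping the handle now.

step_arm(increments=[0,0,0.0033,-0.185,0.22,0.1,1,0,0,0.0033,-0.185,0.22,0.15,1,0,0,0.0033,-0.185,0.22,0.25,1,0,0,0.0033,-0.185,0.22,0.3,1,0,0,0.0033,-0.185,0.22,0.4,1,0,0,0.0033,-0.185,0.22,0.5375,1,0,0,0.0033,-0.185,0.22,0.5375,1,0,0,0.0033,-0.185,0.22,0.5375,1,0,0,0.0033,-0.185,0.22,0.5375,0,0,0,0.0033,-0.185,0.22,0.5375,0,0,0,0.0033,-0.185,0.22,0.5375,0,0,0,0.0033,-0.185,0.22,0.5375,0], grip_force=70)

```text
t: 2.95
position: [0.4739, 0.3384, 0.1858]
tcp_rot: [0.0, 0.011, 1.0, 0.0]
wrist_force: [0.2, 1.0, -1.1]
opening: 0.0175
finger_force: 68.2
```

step_arm(increments=[0,0,0,0,0,0,0,0,0,0,0,0,0,0,0,0,0,0,0,0,0])

```text
t: 3.32
position: [0.4739, 0.3384, 0.1857]
tcp_rot: [0.0, 0.011, 1.0, 0.0]
wrist_force: [-1.4, -0.3, 6.2]
opening: 0.0175
finger_force: 69.0
```

```bash
python3 snap.py 2 side scene wrist
```

```text
3.48 [0.4739 0.3384 0.1857] [3.000e-04 1.110e-02 9.999e-01 2.000e-04] [-1.06 -0.07  6.  ] 0.0171 68.98199200630188
```

step_arm(increments=[0,0,0,0,0,-0.015,0,0,0,0,0,0,-0.03,0,0,0,0,0,0,-0.03,0,0,0,0,0.06,0.0045,-0.03,0,0,0,0,0.12,0.009,-0.03,0,0,0,0,0.187,0.014,-0.03,0,0,0,0,0.187,0.014,-0.03,0,0,0,0,0.187,0.014,-0.03,0])

```text
t: 4.47
position: [0.3996, 0.3456, 0.1973]
tcp_rot: [0.0, 0.011, 1.0, 0.0]
wrist_force: [-0.2, 0.4, -0.9]
opening: 0.0171
finger_force: 68.4
```

```bash
python3 snap.py 3 side scene wrist
python3 - <<'E'
import cv2,numpy as np
a=cv2.imread("pics/side3.png")[200:370,180:350];b=cv2.imread("pics/scene3.png")[160:290,340:470]
a=cv2.resize(a,None,fx=2.4,fy=2.4,interpolation=0);b=cv2.resize(b,(388,388),interpolation=0)
W=np.zeros((408,796,3),np.uint8);W[:,:408]=a;W[:388,408:]=b;cv2.imwrite("pics/crop3.png",W)
E
```

```text
4.62 [0.3997 0.3454 0.1971] [-1.000e-04  1.140e-02  9.999e-01 -1.000e-04] [ 0.32 -0.02 -1.13] 0.0175 68.35226655006409
```

View pics/crop3.png

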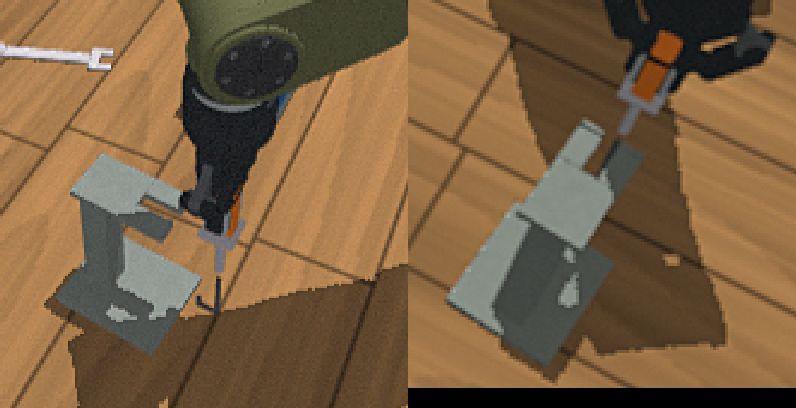

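The picker is out of the stand. In the side view, the rod's lower end is at crop (220,313), with the hook foot running left from it. I'll estimate the hook height from that.

Run:
```python
from h import *
d=load("side3")
for z in(.02,.03,.04,.05,.06,.07,.08,.1,.14,.18): print(z,[(np.round((proj(d,(x,.3454,z))-[180,200])*2.4,0)).tolist() for x in(.3985,.4185)])
# grip z vs tcp: handle top in scene? print expected collar
```

```text
0.02 [[216.0, 324.0], [198.0, 316.0]]
0.03 [[216.0, 319.0], [198.0, 311.0]]
0.04 [[216.0, 313.0], [198.0, 305.0]]
0.05 [[217.0, 308.0], [198.0, 300.0]]
0.06 [[217.0, 302.0], [198.0, 294.0]]
0.07 [[217.0, 297.0], [199.0, 289.0]]
0.08 [[218.0, 291.0], [199.0, 283.0]]
0.1 [[218.0, 279.0], [199.0, 271.0]]
0.14 [[220.0, 255.0], [200.0, 247.0]]
0.18 [[221.0, 229.0], [201.0, 221.0]]
```

step_arm(increments=[0,0,0,0.05,0,-0.1,0,0,0,0,0.05,0,-0.25,0,0,0,0,0,0,-0.3575,0,0,0,0,-0.472,-0.978,-0.3575,0,0,0,0,-0.472,-0.978,-0.3575,0,0,0,0,-0.472,-0.978,-0.3575,0,0,0,0,-0.472,-0.978,-0.3575,0,0,0,0,-0.472,-0.978,-0.3575,0,0,0,0,-0.472,-0.978,-0.3575,0,0,0,0,-0.472,-0.978,-0.3575,0,0,0,0,-0.472,-0.978,-0.3575,0,0,0,0,-0.472,-0.978,-0.3575,0])

```text
t: 6.12
position: [0.5792, -0.0498, 0.34]
tcp_rot: [-0.0, 0.011, 1.0, 0.0]
wrist_force: [0.5, 0.8, -1.5]
opening: 0.0172
finger_force: 69.1
```

step_arm(increments=[0,0,0,0,-0.075,0,0,0,0,0,0,-0.075,0,0,0,0,0,0,-0.075,0,0])

```text
t: 6.5
position: [0.5785, -0.0786, 0.3405]
tcp_rot: [0.0, 0.011, 1.0, 0.0]
wrist_force: [-0.4, 0.7, -1.1]
opening: 0.0173
finger_force: 69.1
```

```bash
python3 snap.py 4 wrist side scene
```

```text
6.65 [ 0.5786 -0.0788  0.3404] [1.000e-04 1.060e-02 9.999e-01 0.000e+00] [-1.29 -0.21 -1.87] 0.0173 69.09327149391174
```

View pics/wrist4.png

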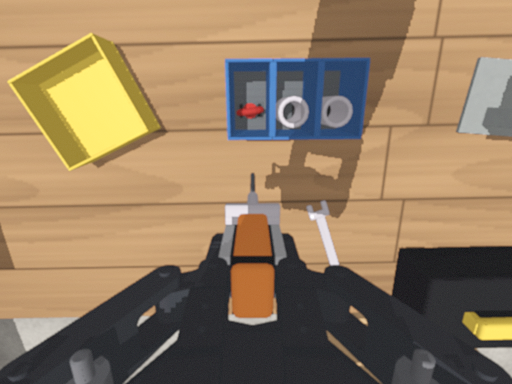

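The wrist view shows the red nut at (252,111) in the left well (mouth columns 228–273, rows 60–138). It sits toward +x, so the hook (pointing +x) can enter on the -x side. The bin is at (85,100). Measuring all three.

Run:
```python
from h import *
d=load("wrist4"); s=dict(position=d["s_position"],tcp_rot=d["s_tcp_rot"])
h=cv2.cvtColor(d["color"],cv2.COLOR_RGB2HSV)
r=(cv2.inRange(h,(0,150,50),(6,255,255))|cv2.inRange(h,(174,150,50),(180,255,255)));k=np.zeros_like(r);k[95:130,228:275]=1;r*=k
c=big(r);x,y,w,hh=cv2.boundingRect(c);rr=cv2.minAreaRect(c);print("nut",x,y,w,hh,rr)
m=cv2.moments(c);u=(m['m10']/m['m00'],m['m01']/m['m00']);print(u,[np.round(plane(d,u,z,s),4) for z in(.03,.045,.054)])
for q in cv2.boxPoints(rr): print(np.round(plane(d,q,.045,s)[:2],4))
for row in r[y-1:y+hh+1,x-1:x+w+1]: print("".join("#" if v else "." for v in row))
b=big(mask(d,100,125,110,40,(215,45,380,150)));p=cv2.boxPoints(cv2.minAreaRect(b))
P=np.array([plane(d,q,.119,s) for q in p]);print("rack",np.round(P,4).tolist(),P.mean(0).round(4))
# well corners
for q in((229,60),(272,62),(229,138),(272,138)): print(q,np.round(plane(d,q,.119,s)[:2],4))
b=big(mask(d,22,34,120,40,(0,20,180,180)));p=cv2.approxPolyDP(cv2.convexHull(b),4,True)[:,0]
for q in p: print("bin",q,np.round(plane(d,q,.06,s)[:2],4))
rr=cv2.minAreaRect(b);P=np.array([plane(d,q,.06,s) for q in cv2.boxPoints(rr)]);print(P.round(3).tolist(),P.mean(0).round(4))
im=d["color"][50:145,220:285,::-1];cv2.imwrite("pics/crop4.png",cv2.resize(im,None,fx=6,fy=6,interpolation=2))
```

```text
nut 237 104 26 14 ((249.5, 110.5), (13.0, 25.0), 90.0)
(249.60259529602592, 110.4809407948094) [array([ 0.5148, -0.0812,  0.03  ]), array([ 0.5144, -0.0811,  0.045 ]), array([ 0.5141, -0.081 ,  0.054 ])]
[ 0.5043 -0.1004]
[ 0.5051 -0.0616]
[ 0.5246 -0.0618]
[ 0.5238 -0.1012]
............................
..........#######...........
.........##########.........
.........###########...#....
........##################..
......#####################.
....#######################.
..#########################.
.##########################.
.########################...
.#######################....
..##################........
....####.##########.........
..........#########.........
............#####...........
............................
rack [[0.4509, -0.1084, 0.119], [0.453, 0.0678, 0.119], [0.5511, 0.0797, 0.119], [0.549, -0.1122, 0.119]] [ 0.501  -0.0183  0.119 ]
(229, 60) [ 0.4519 -0.1043]
(272, 62) [ 0.4552 -0.0514]
(229, 138) [ 0.5471 -0.1088]
(272, 138) [ 0.5483 -0.0513]
bin [92 33] [ 0.4054 -0.298 ]
bin [115  46] [ 0.4223 -0.2688]
bin [159 127] [ 0.5354 -0.2208]
bin [ 69 170] [ 0.6001 -0.3744]
bin [ 7 81] [ 0.4649 -0.4348]
[[0.463, -0.436, 0.06], [0.396, -0.281, 0.06], [0.535, -0.218, 0.06], [0.62, -0.388, 0.06]] [ 0.5035 -0.3305  0.06  ]
```

View pics/crop4.png

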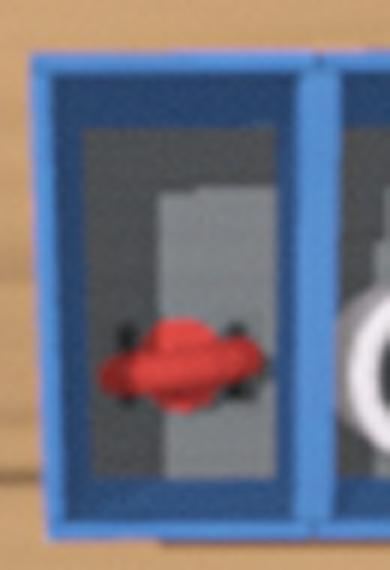

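Nut at (.5145,-.081), hole-axis yaw about +0.11 rad. The rack is nearly axis-aligned. I'll hover on the -x side of the well, turn the hook to match, and descend to a safe height.

step_arm(increments=[0,0,-0.021,0.2686,-0.0225,0,0,0,0,-0.021,0.2686,-0.0225,0,0,0,0,-0.021,0.2686,-0.0225,0,0,0,0,-0.021,0.2686,-0.0225,0,0,0,0,-0.021,0.2686,-0.0225,0,0])

```text
t: 7.28
position: [0.4716, -0.0862, 0.34]
tcp_rot: [-0.0, -0.055, 0.998, 0.0]
wrist_force: [-0.5, 0.1, -2.3]
opening: 0.017
finger_force: 69.1
```

```bash
python3 snap.py 5 wrist side scene
python3 - <<'E'
import cv2,numpy as np
a=cv2.imread("pics/side5.png")[130:270,230:350];b=cv2.imread("pics/scene5.png")[100:240,190:330]
a=cv2.resize(a,(386,450),interpolation=0);b=cv2.resize(b,(410,410),interpolation=0)
W=np.zeros((450,796,3),np.uint8);W[:,:386]=a;W[:410,386:]=b;cv2.imwrite("pics/crop5.png",W)
E
```

```text
7.42 [ 0.4714 -0.0863  0.3399] [-3.000e-04 -5.500e-02  9.985e-01  1.000e-04] [-1.22  0.18 -1.74] 0.0172 69.06527638435364
```

View pics/crop5.png

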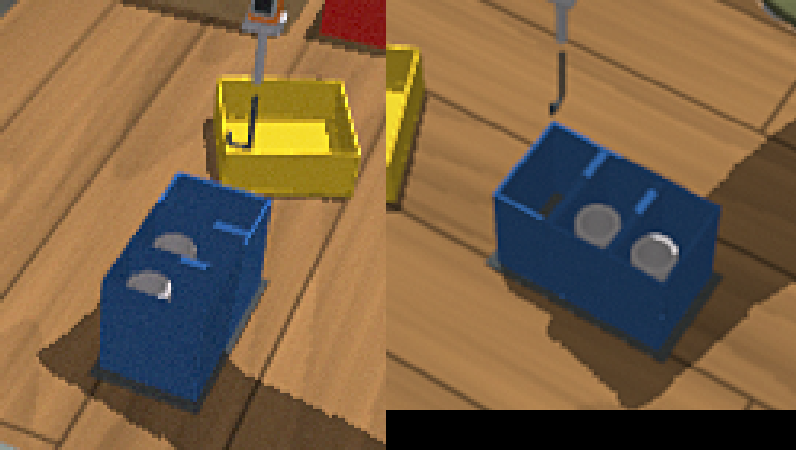

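The side view shows the hook over the well: rod bottom at crop (250,146), foot pointing left (+x). In the scene view the rod bottom is near crop (560,106). Triangulating gives the rod's actual position.

Run:
```python
from h import *
a=load("side5");b=load("scene5")
u=(230+250/3.217,130+146/3.214)
for c in((560,104),(560,108),(561,112)):
  v=(190+(c[0]-386)/2.929,100+c[1]/2.929);print(tri(ray(a,u),ray(b,v)))
# collar mid/shaft bottom
print(tri(ray(a,(230+258/3.217,130+82/3.214)),ray(b,(190+(562-386)/2.929,100+42/2.929))))
for z in(.17,.185,.244,.28):print(z,(proj(a,(.4705,-.086,z))-[230,130])*3.216,(proj(b,(.4705,-.086,z))-[190,100])*2.929+[386,0])
```

```text
(array([ 0.47200902, -0.08812027,  0.18311831]), [3.9, 3.9])
(array([ 0.47310278, -0.08791302,  0.18146879]), [5.6, 5.6])
(array([ 0.47403154, -0.08678971,  0.18041159]), [7.4, 7.4])
(array([ 0.46951774, -0.08657058,  0.25886361]), [1.3, 1.3])
0.17 [246.29324124 161.72128034] [561.91796646 108.96706841]
0.185 [247.79674583 149.00214667] [561.86477377  98.13083506]
0.244 [253.96016845  96.86170284] [561.64476661  53.31172623]
0.28 [257.92897638  63.28694745] [561.50141499  24.10862311]
```

step_arm(increments=[0,0,0,0,0,0.075,0,0,0,0,0,0,0.15,0,0,0,0,0,0,0.225,0,0,0,0,0,0,0.3,0,0,0,0,0,0,0.35,0,0,0,0,0,0,0.38,0,0,0,0,0,0,0.39,0,0,0,0,0,0,0.4,0,0,0,0,0,0,0.4,0,0,0,0,0,0,0.4,0])

```text
t: 8.68
position: [0.4711, -0.0864, 0.1807]
tcp_rot: [0.0, -0.055, 0.998, -0.0]
wrist_force: [-0.6, -0.6, -1.2]
opening: 0.0174
finger_force: 69.2
```

step_arm(increments=[0,0,0,0,0,0.0025,0,0,0,0,0,0,0.005,0,0,0,0,0,0,0.0075,0,0,0,0,0,0,0.0075,0])

```text
t: 9.18
position: [0.4709, -0.0863, 0.1772]
tcp_rot: [-0.0, -0.055, 0.998, 0.0]
wrist_force: [0.2, 0.2, -0.7]
opening: 0.0173
finger_force: 69.2
```

step_arm(increments=[0,0,0,0,0,0.0025,0,0,0,0,0,0,0.005,0,0,0,0,0,0,0.005,0])

```text
t: 9.55
position: [0.4709, -0.0863, 0.1752]
tcp_rot: [-0.0, -0.055, 0.998, 0.0]
wrist_force: [0.4, -1.3, -0.9]
opening: 0.0175
finger_force: 69.2
```

step_arm(increments=[0,0,0,0,0,0.0025,0,0,0,0,0,0,0.005,0,0,0,0,0,0,0.005,0])

```text
t: 9.93
position: [0.4709, -0.0863, 0.1732]
tcp_rot: [-0.0, -0.055, 0.998, 0.0]
wrist_force: [-1.0, -0.2, -1.1]
opening: 0.0172
finger_force: 69.2
```

step_arm(increments=[0,0,0,0,0,0.0025,0,0,0,0,0,0,0.005,0,0,0,0,0,0,0.005,0])

```text
t: 10.3
position: [0.4709, -0.0863, 0.1712]
tcp_rot: [-0.0, -0.055, 0.998, 0.0]
wrist_force: [-0.2, 0.3, -1.7]
opening: 0.0175
finger_force: 69.2
```

step_arm(increments=[0,0,0,0,0,0.0025,0,0,0,0,0,0,0.005,0,0,0,0,0,0,0.005,0])

```text
t: 10.68
position: [0.4709, -0.0863, 0.1692]
tcp_rot: [-0.0, -0.055, 0.998, 0.0]
wrist_force: [-0.2, 1.0, -1.0]
opening: 0.0172
finger_force: 69.2
```

step_arm(increments=[0,0,0,0,0,0.0025,0,0,0,0,0,0,0.0025,0])

```text
t: 10.92
position: [0.4709, -0.0863, 0.1682]
tcp_rot: [-0.0, -0.055, 0.998, 0.0]
wrist_force: [-0.0, -0.6, -1.4]
opening: 0.017
finger_force: 69.2
```

step_arm(increments=[0,0,0,0,0,0.0025,0,0,0,0,0,0,0.0025,0])

```text
t: 11.18
position: [0.4709, -0.0864, 0.1672]
tcp_rot: [-0.0, -0.055, 0.998, 0.0]
wrist_force: [0.2, 0.1, -1.6]
opening: 0.0175
finger_force: 69.2
```

step_arm(increments=[0,0,0,0,0,0.0025,0,0,0,0,0,0,0.0025,0])

```text
t: 11.42
position: [0.4709, -0.0863, 0.1662]
tcp_rot: [-0.0, -0.055, 0.998, 0.0]
wrist_force: [0.1, 0.0, -0.8]
opening: 0.0173
finger_force: 69.2
```

step_arm(increments=[0,0,0,0,0,0.0025,0,0,0,0,0,0,0.0025,0])

```text
t: 11.68
position: [0.471, -0.0863, 0.1653]
tcp_rot: [0.0, -0.055, 0.998, -0.0]
wrist_force: [-0.2, -0.0, -1.4]
opening: 0.0171
finger_force: 69.2
```

step_arm(increments=[0,0,0,0,0,0.0025,0,0,0,0,0,0,0.0025,0])

```text
t: 11.92
position: [0.471, -0.0864, 0.1645]
tcp_rot: [0.0, -0.055, 0.998, -0.0]
wrist_force: [0.0, -0.1, 2.9]
opening: 0.0171
finger_force: 69.5
```

step_arm(increments=[0,0,0,0,0,0.0025,0,0,0,0,0,0,0.0025,0])

```text
t: 12.18
position: [0.4711, -0.0864, 0.1635]
tcp_rot: [0.0, -0.055, 0.998, -0.0]
wrist_force: [-0.7, -0.5, 5.5]
opening: 0.0169
finger_force: 69.9
```

step_arm(increments=[0,0,0,0,0,0.0025,0,0,0,0,0,0,0.0025,0])

```text
t: 12.42
position: [0.4711, -0.0864, 0.1627]
tcp_rot: [0.0, -0.055, 0.998, -0.0]
wrist_force: [-0.4, 0.4, 7.1]
opening: 0.017
finger_force: 70.2
```

The hook touched the floor at TCP z≈.165, so its underside is about 171 below the grip. I'll raise it to mid-eye height and advance gently along the hook.

step_arm(increments=[0,0,0,0,0,-0.015,0,0,0,0,0,0,-0.03,0,0,0,0,0,0,-0.03,0,0,0,0,-0.01,0,-0.03,0,0,0,0,-0.02,0,-0.03,0,0,0,0,-0.03,0,-0.03,0,0,0,0,-0.03,0,-0.03,0])

```text
t: 13.3
position: [0.4831, -0.085, 0.1741]
tcp_rot: [-0.0, -0.055, 0.998, 0.0]
wrist_force: [-0.3, 0.8, -1.1]
opening: 0.017
finger_force: 69.2
```

step_arm(increments=[0,0,0,-0.005,0,0,0,0,0,0,-0.0075,0,0,0,0,0,0,-0.0075,0,0,0])

```text
t: 13.68
position: [0.4859, -0.0847, 0.1743]
tcp_rot: [0.0, -0.055, 0.998, -0.0]
wrist_force: [0.0, 0.6, -1.7]
opening: 0.0174
finger_force: 69.2
```

step_arm(increments=[0,0,0,-0.005,0,0,0,0,0,0,-0.0075,0,0,0,0,0,0,-0.0075,0,0,0])

```text
t: 14.05
position: [0.4889, -0.0844, 0.1742]
tcp_rot: [-0.0, -0.055, 0.998, -0.0]
wrist_force: [0.5, -0.6, -0.9]
opening: 0.0174
finger_force: 69.2
```

step_arm(increments=[0,0,0,-0.005,0,0,0,0,0,0,-0.0075,0,0,0,0,0,0,-0.0075,0,0,0])

```text
t: 14.42
position: [0.4918, -0.084, 0.1743]
tcp_rot: [-0.0, -0.055, 0.998, 0.0]
wrist_force: [-0.1, -0.4, -2.0]
opening: 0.0171
finger_force: 69.2
```

step_arm(increments=[0,0,0,-0.005,0,0,0,0,0,0,-0.0075,0,0,0,0,0,0,-0.0075,0,0,0])

```text
t: 14.8
position: [0.4948, -0.0837, 0.1742]
tcp_rot: [-0.0, -0.055, 0.998, -0.0]
wrist_force: [0.9, -0.3, -1.0]
opening: 0.0172
finger_force: 69.2
```

step_arm(increments=[0,0,0,-0.005,0,0,0,0,0,0,-0.0075,0,0,0,0,0,0,-0.0075,0,0,0])

```text
t: 15.18
position: [0.4978, -0.0834, 0.1743]
tcp_rot: [-0.0, -0.055, 0.998, -0.0]
wrist_force: [-0.6, 1.0, -2.3]
opening: 0.0173
finger_force: 69.2
```

step_arm(increments=[0,0,0,-0.005,0,0,0,0,0,0,-0.01,0,0,0,0,0,0,-0.01,0,0,0])

```text
t: 15.55
position: [0.5019, -0.0829, 0.1742]
tcp_rot: [-0.0, -0.055, 0.998, -0.0]
wrist_force: [0.2, 0.8, -1.4]
opening: 0.0174
finger_force: 69.2
```

step_arm(increments=[0,0,0,-0.005,0,0,0,0,0,0,-0.0095,0,0,0,0,0,0,-0.0095,0,0,0])

```text
t: 15.92
position: [0.5056, -0.0825, 0.1743]
tcp_rot: [-0.0, -0.055, 0.998, 0.0]
wrist_force: [-0.2, 0.3, -1.5]
opening: 0.0172
finger_force: 69.2
```

```bash
python3 snap.py 6 wrist scene
python3 - <<'E'
from h import *
d=load("wrist6"); s=dict(position=d["s_position"],tcp_rot=d["s_tcp_rot"])
h=cv2.cvtColor(d["color"],cv2.COLOR_RGB2HSV)
r=(cv2.inRange(h,(0,150,40),(6,255,255))|cv2.inRange(h,(174,150,40),(180,255,255)));print(cv2.boundingRect(r), r[:250].sum()/255, proj(d,(.5145,-.081,.054),s))
E
```

```text
16.02 [ 0.5055 -0.0825  0.1742] [-1.000e-04 -5.490e-02  9.985e-01  0.000e+00] [-0.18  0.6  -2.09] 0.0171 69.19336080551147
(233, 169, 40, 24) 553.0 [252.64318342 189.7636264 ]
```

step_arm(increments=[0,0,0,0,0,-0.0075,0,0,0,0,0,0,-0.015,0,0,0,0,0,0,-0.0225,0,0,0,0,0,0,-0.03,0,0,0,0,0,0,-0.03,0])

```text
t: 16.65
position: [0.5056, -0.0826, 0.1866]
tcp_rot: [0.0, -0.055, 0.998, -0.0]
wrist_force: [-0.6, -0.3, -1.9]
opening: 0.0171
finger_force: 69.2
```

step_arm(increments=[0,0,0,0,0,-0.0025,0,0,0,0,0,0,-0.005,0,0,0,0,0,0,-0.0075,0,0,0,0,0,0,-0.0075,0])

```text
t: 17.15
position: [0.5055, -0.0825, 0.1894]
tcp_rot: [0.0, -0.055, 0.998, -0.0]
wrist_force: [0.0, 0.5, -0.9]
opening: 0.0174
finger_force: 69.2
```

step_arm(increments=[0,0,0,0,0,-0.0025,0,0,0,0,0,0,-0.005,0,0,0,0,0,0,-0.005,0])

```text
t: 17.52
position: [0.5052, -0.0825, 0.1908]
tcp_rot: [-0.001, -0.055, 0.998, 0.0]
wrist_force: [0.8, -0.2, -7.7]
opening: 0.0174
finger_force: 68.4
```

The hook has caught the eye at TCP z≈.190. Drawing it gently.

step_arm(increments=[0,0,0,0,0,-0.0025,0,0,0,0,0,0,-0.005,0,0,0,0,0,0,-0.005,0])

```text
t: 17.9
position: [0.5054, -0.0825, 0.1931]
tcp_rot: [-0.0, -0.055, 0.998, 0.0]
wrist_force: [0.2, -0.7, -9.8]
opening: 0.0174
finger_force: 68.4
```

step_arm(increments=[0,0,0,0,0,-0.0025,0,0,0,0,0,0,-0.005,0,0,0,0,0,0,-0.005,0])

```text
t: 18.27
position: [0.5056, -0.0826, 0.1955]
tcp_rot: [0.0, -0.055, 0.998, -0.0]
wrist_force: [-0.3, 0.3, -9.0]
opening: 0.0175
finger_force: 68.6
```

step_arm(increments=[0,0,0,0,0,-0.0025,0,0,0,0,0,0,-0.005,0,0,0,0,0,0,-0.0075,0,0,0,0,0,0,-0.01,0,0,0,0,0,0,-0.01,0])

```text
t: 18.9
position: [0.5058, -0.0826, 0.1998]
tcp_rot: [0.001, -0.055, 0.998, -0.0]
wrist_force: [-0.7, 0.3, -2.5]
opening: 0.0173
finger_force: 69.5
```

step_arm(increments=[0,0,0,0,0,-0.005,0,0,0,0,0,0,-0.01,0,0,0,0,0,0,-0.015,0,0,0,0,0,0,-0.015,0])

```text
t: 19.4
position: [0.5056, -0.0825, 0.2055]
tcp_rot: [0.0, -0.055, 0.998, -0.0]
wrist_force: [0.6, -0.0, -2.8]
opening: 0.0172
finger_force: 69.5
```

step_arm(increments=[0,0,0,0,0,-0.015,0,0,0,0,0,0,-0.045,0,0,0,0,0,0,-0.08,0,0,0,0,0,0,-0.12,0,0,0,0,0,0,-0.16,0,0,0,0,0,0,-0.2,0,0,0,0,0,0,-0.24,0,0,0,0,0,0,-0.28,0,0,0,0,0,0,-0.315,0,0,0,0,0,0,-0.34,0,0,0,0,0,0,-0.35,0,0,0,0,0,0,-0.35,0])

```text
t: 20.9
position: [0.5055, -0.0826, 0.3452]
tcp_rot: [-0.0, -0.055, 0.998, 0.0]
wrist_force: [-0.2, 0.5, -2.9]
opening: 0.0172
finger_force: 69.5
```

step_arm(increments=[0,0,0,0,0,0,0,0,0,0,0,0,0,0])

```text
t: 21.15
position: [0.5055, -0.0825, 0.3449]
tcp_rot: [-0.0, -0.055, 0.998, 0.0]
wrist_force: [0.1, 0.2, -3.0]
opening: 0.0171
finger_force: 69.5
```

```bash
python3 snap.py 7 side scene
python3 - <<'E'
import cv2,numpy as np
a=cv2.imread("pics/side7.png")[110:250,230:350];b=cv2.imread("pics/scene7.png")[90:230,190:330]
a=cv2.resize(a,(386,450),interpolation=0);b=cv2.resize(b,(410,410),interpolation=0)
W=np.zeros((450,796,3),np.uint8);W[:,:386]=a;W[:410,386:]=b;cv2.imwrite("pics/crop7.png",W)
E
```

```text
21.25 [ 0.5055 -0.0825  0.3451] [-2.000e-04 -5.480e-02  9.985e-01  0.000e+00] [ 0.27  0.03 -1.49] 0.0175 69.45128560066223
```

View pics/crop7.png

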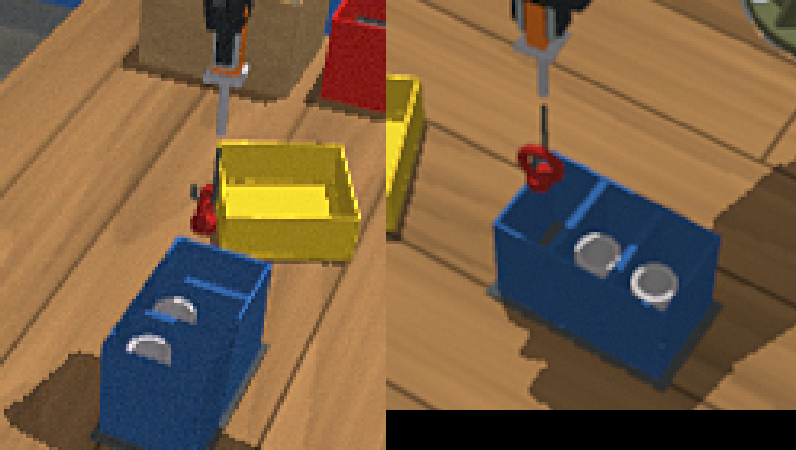

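The nut hangs on the hook, at (205,210) in the side crop and (540,168) in the scene crop, clear above the rack. Carrying it smoothly to the bin.

step_arm(increments=[0,0,0,0.0016,-0.013,0,0,0,0,0,0.006,-0.05,0,0,0,0,0,0.013,-0.107,0,0,0,0,0,0.022,-0.176,0,0,0,0,0,0.031,-0.252,0,0,0,0,0,0.041,-0.327,0,0,0,0,0,0.05,-0.403,0,0,0,0,0,0.059,-0.472,0,0,0,0,0,0.067,-0.535,0,0,0,0,0,0.073,-0.585,0,0,0,0,0,0.077,-0.616,0,0,0,0,0,0.0785,-0.629,0,0])

```text
t: 22.75
position: [0.5018, -0.3366, 0.3451]
tcp_rot: [-0.0, -0.055, 0.999, 0.0]
wrist_force: [0.6, -0.4, -2.9]
opening: 0.0173
finger_force: 69.5
```

step_arm(increments=[0,0,0,0,0,0,0,0,0,0,0,0,0.03,0,0,0,0,0,0,0.07,0,0,0,0,0,0,0.11,0,0,0,0,0,0,0.15,0,0,0,0,0,0,0.19,0,0,0,0,0,0,0.23,0,0,0,0,0,0,0.27,0,0,0,0,0,0,0.3,0,0,0,0,0,0,0.325,0,0,0,0,0,0,0.34,0,0,0,0,0,0,0.345,0])

```text
t: 24.25
position: [0.5019, -0.3361, 0.2071]
tcp_rot: [-0.0, -0.055, 0.998, -0.0]
wrist_force: [-0.8, 0.6, -2.0]
opening: 0.017
finger_force: 69.6
```

```bash
python3 snap.py 8 side scene
python3 - <<'E'
from h import *
out=[]
for n in("scene8","side8"):
    d=load(n);h=cv2.cvtColor(d["color"],cv2.COLOR_RGB2HSV)
    r=(cv2.inRange(h,(0,150,40),(5,255,255))|cv2.inRange(h,(175,150,40),(180,255,255)));k=np.zeros_like(r);u=proj(d,(.511,-.335,.045)).astype(int);k[u[1]-25:u[1]+25,u[0]-22:u[0]+22]=1
    c=big(r*k);m=cv2.moments(c);q=(m['m10']/m['m00'],m['m01']/m['m00']);print(n,u,q,cv2.boundingRect(c));out.append(ray(d,q))
print(tri(*out))
E
```

```text
24.35 [ 0.5019 -0.3361  0.2074] [ 1.000e-04 -5.480e-02  9.985e-01 -1.000e-04] [ 0.82 -0.19 -2.8 ] 0.017 69.60110306739807
scene8 [170 138] (170.78062678062676, 138.75783475783476) (164, 132, 13, 14)
side8 [315 167] (315.52272727272725, 169.03030303030303) (313, 162, 6, 12)
(array([ 0.50914938, -0.33629301,  0.03750394]), [0.8, 0.8])
```

step_arm(increments=[0,0,0,0,0,0.01,0,0,0,0,0,0,0.02,0,0,0,0,0,0,0.03,0,0,0,0,0,0,0.035,0,0,0,0,0,0,0.04,0,0,0,0,0,0,0.044,0,0,0,0,0,0,0.048,0,0,0,0,0,0,0.052,0,0,0,0,0,0,0.056,0,0,0,0,0,0,0.062,0,0,0,0,0,0,0.068,0,0,0,0,0,0,0.068,0])

```text
t: 25.85
position: [0.5018, -0.336, 0.1798]
tcp_rot: [-0.0, -0.055, 0.998, 0.0]
wrist_force: [-0.5, 0.2, -1.6]
opening: 0.0175
finger_force: 69.7
```

step_arm(increments=[0,0,0,0,0,0,0,0,0,0,0,0,0,0])

```text
t: 26.1
position: [0.5019, -0.3361, 0.1802]
tcp_rot: [0.0, -0.055, 0.998, -0.0]
wrist_force: [0.2, -0.9, -1.3]
opening: 0.0172
finger_force: 69.7
```

```bash
python3 snap.py 9 side scene wrist
python3 - <<'E'
import cv2,numpy as np
a=cv2.imread("pics/side9.png")[130:200,270:360];b=cv2.imread("pics/scene9.png")[90:180,125:215]
a=cv2.resize(a,(400,311),interpolation=0);b=cv2.resize(b,(400,400),interpolation=0)
W=np.zeros((400,800,3),np.uint8);W[:311,:400]=a;W[:,400:]=b;cv2.imwrite("pics/crop9.png",W)
E
```

```text
26.25 [ 0.5019 -0.3361  0.1801] [ 0.     -0.0548  0.9985 -0.    ] [ 0.19  0.36 -0.72] 0.017 69.66894865036011
```

View pics/crop9.png

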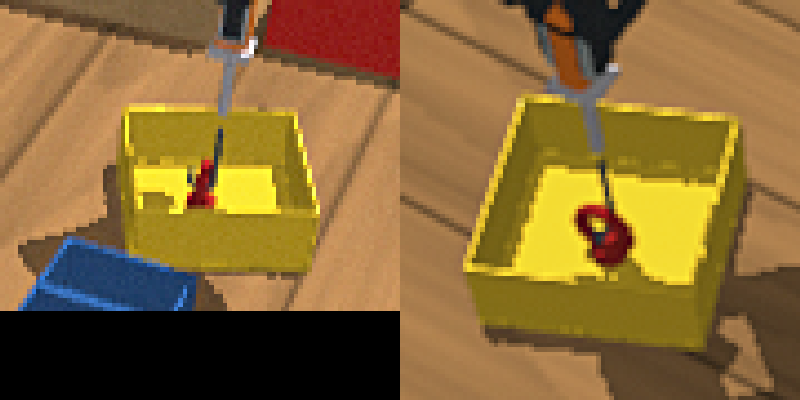

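The nut stands upright in the bin (205,185 side crop; 605,235 scene crop) with the hook loose in its eye. I'll lower the tip to mid-eye, then back out along the hook's axis.

step_arm(increments=[0,0,0,0,0,0.01,0,0,0,0,0,0,0.0185,0,0,0,0,0,0,0.0185,0,0,0,0,0.01,0,0.0185,0,0,0,0,0.02,0,0.0185,0,0,0,0,0.03,0,0.0185,0,0,0,0,0.04,0,0.0185,0,0,0,0,0.05,0,0.0185,0,0,0,0,0.065,0,0.0185,0,0,0,0,0.08,0,0.0185,0,0,0,0,0.09,0,0.0185,0,0,0,0,0.09,0,0.0185,0])

```text
t: 27.75
position: [0.4658, -0.3401, 0.1728]
tcp_rot: [0.0, -0.055, 0.999, -0.0]
wrist_force: [0.9, -0.1, -2.3]
opening: 0.017
finger_force: 69.7
```

```bash
python3 snap.py 10 side scene
cat > nut.py <<'E'
import sys
from h import *
out=[]
for n in("scene"+sys.argv[1],"side"+sys.argv[1]):
    d=load(n);h=cv2.cvtColor(d["color"],cv2.COLOR_RGB2HSV)
    r=(cv2.inRange(h,(0,150,40),(5,255,255))|cv2.inRange(h,(175,150,40),(180,255,255)));k=np.zeros_like(r);u=proj(d,(.511,-.335,.03)).astype(int);k[u[1]-30:u[1]+25,u[0]-22:u[0]+22]=1
    c=big(r*k);m=cv2.moments(c);q=(m['m10']/m['m00'],m['m01']/m['m00']);print(n,u,q,cv2.boundingRect(c));out.append(ray(d,q))
print(tri(*out))
E
python3 nut.py 9;python3 nut.py 10
```

```text
27.85 [ 0.4661 -0.34    0.1727] [ 1.000e-04 -5.480e-02  9.985e-01 -0.000e+00] [ 0.08 -0.13 -0.9 ] 0.0171 69.6656084060669
scene9 [171 141] (171.76333333333332, 142.9333333333333) (165, 136, 12, 13)
side9 [314 170] (315.10526315789474, 171.5175438596491) (312, 166, 6, 10)
(array([ 0.51064045, -0.33459861,  0.02447599]), [1.7, 1.7])
scene10 [171 141] (171.73737373737373, 143.75420875420875) (165, 136, 12, 13)
side10 [314 170] (314.9892473118279, 172.06451612903226) (313, 167, 5, 9)
(array([ 0.51109405, -0.33499726,  0.02126108]), [2.0, 2.0])
```

The hook is clear and the nut stayed at (.511,-.335). Raising the picker and going back to the stand.

step_arm(increments=[0,0,0,0,0,-0.05,0,0,0,0,0,0,-0.15,0,0,0,0,0,0,-0.28,0,0,0,0,0,0,-0.43,0,0,0,0,0,0,-0.43,0,0,0,0,0.003,0.15,-0.43,0,0,0,0,0.003,0.3,-0.43,0,0,0,0,0.003,0.45,-0.43,0,0,0,0,0.003,0.6,-0.43,0,0,0,0,0.003,0.75,-0.43,0,0,0,0,0.003,0.88,-0.43,0,0,0,0,0.003,0.88,-0.43,0])

```text
t: 29.35
position: [0.4258, 0.0124, 0.3442]
tcp_rot: [-0.0, -0.057, 0.998, 0.0]
wrist_force: [-0.0, -0.8, -1.5]
opening: 0.0177
finger_force: 69.8
```

```bash
python3 snap.py 11 side scene; python3 nut.py 11
```

```text
29.45 [0.4263 0.0099 0.3441] [-4.000e-04 -5.550e-02  9.985e-01 -1.000e-04] [-0.78 -0.31 -1.72] 0.0168 69.77468848228455
scene11 [171 141] (171.23333333333332, 142.93636363636364) (165, 136, 11, 13)
side11 [314 170] (316.4444444444444, 174.2222222222222) (316, 173, 2, 3)
(array([ 0.50491375, -0.34281695,  0.00980099]), [0.2, 0.2])
```

step_arm(increments=[0,0,0.005,0.0095,0.15,0,0,0,0,0.01,0.0095,0.3,0,0,0,0,0.015,0.0095,0.45,0,0,0,0,0.021,0.0095,0.6,0,0,0,0,0.021,0.0095,0.75,0,0,0,0,0.021,0.0095,0.846,0,0,0,0,0.021,0.0095,0.846,0,0,0,0,0.021,0.0095,0.846,0,0])

```text
t: 30.45
position: [0.3863, 0.3447, 0.3442]
tcp_rot: [-0.0, 0.012, 1.0, -0.0]
wrist_force: [0.5, 0.1, -1.4]
opening: 0.0171
finger_force: 69.8
```

step_arm(increments=[0,0,0,0,0.0055,0.08,0,0,0,0,0,0.0055,0.18,0,0,0,0,0,0.0055,0.28,0,0,0,0,0,0.0055,0.34,0,0,0,0,0,0.0055,0.3675,0,0,0,0,0,0.0055,0.3675,0,0,0,0,0,0.0055,0.3675,0])

```text
t: 31.32
position: [0.3861, 0.3479, 0.1989]
tcp_rot: [0.001, 0.011, 1.0, 0.001]
wrist_force: [0.0, 0.7, -1.9]
opening: 0.0175
finger_force: 69.8
```

step_arm(increments=[0,0,0,-0.04,-0.003,0,0,0,0,0,-0.08,-0.0065,0,0,0,0,0,-0.12,-0.01,0,0,0,0,0,-0.16,-0.013,0,0,0,0,0,-0.2,-0.016,0,0,0,0,0,-0.22,-0.018,0,0,0,0,0,-0.22,-0.018,0,0,0,0,0,-0.22,-0.018,0,0])

```text
t: 32.33
position: [0.473, 0.3389, 0.1977]
tcp_rot: [-0.0, 0.011, 1.0, -0.0]
wrist_force: [-0.4, -0.0, -1.9]
opening: 0.0172
finger_force: 69.8
```

step_arm(increments=[0,0,0,-0.002,0,0.01,0,0,0,0,-0.002,0,0.02,0,0,0,0,-0.002,0,0.0275,0,0,0,0,-0.002,0,0.0275,0])

```text
t: 32.83
position: [0.474, 0.3387, 0.1864]
tcp_rot: [-0.0, 0.011, 1.0, -0.0]
wrist_force: [0.8, 0.4, -1.9]
opening: 0.0172
finger_force: 69.8
```

step_arm(increments=[0,0,0,0,0,0.0025,0,0,0,0,0,0,0.0025,0])

```text
t: 33.08
position: [0.4742, 0.3387, 0.1858]
tcp_rot: [0.0, 0.011, 1.0, 0.0]
wrist_force: [0.2, -0.2, -1.3]
opening: 0.0173
finger_force: 69.9
```

step_arm(increments=[0,0,0,0,0,0.0015,0,0,0,0,0,0,0.0015,0,0,0,0,0,0,0.0015,0])

```text
t: 33.45
position: [0.4743, 0.3388, 0.1857]
tcp_rot: [0.0, 0.011, 1.0, 0.0]
wrist_force: [-3.0, -1.5, 5.3]
opening: 0.0173
finger_force: 70.7
```

step_arm(increments=[0,0,0,0,0,0.001,0,0,0,0,0,0,0.001,0,0,0,0,0,0,0.001,0])

```text
t: 33.83
position: [0.4743, 0.3388, 0.1857]
tcp_rot: [0.0, 0.011, 1.0, 0.0]
wrist_force: [-4.1, -2.4, 9.5]
opening: 0.0173
finger_force: 71.3
```

Seated. Opening and retreating straight up.

step_arm(increments=[0,0,0,0,0,-0.001,0.25,0,0,0,0,0,-0.001,0.35,0,0,0,0,0,-0.001,0.6,0,0,0,0,0,-0.001,0.8,0,0,0,0,0,-0.001,0.8,0,0,0,0,0,-0.04,0.8,0,0,0,0,0,-0.1,0.8,0,0,0,0,0,-0.2,0.8,0,0,0,0,0,-0.33,0.8,0,0,0,0,0,-0.45,0.8,0,0,0,0,0,-0.45,0.8])

```text
t: 35.2
position: [0.4745, 0.339, 0.3698]
tcp_rot: [0.003, 0.011, 1.0, 0.002]
wrist_force: [0.1, -0.7, -0.6]
opening: 0.0683
finger_force: 0.0
```

step_arm(increments=[0,0,0,0.3,0,0,0.8,0,0,0,0.3,0,0,0.8,0,0,0,0.3,0,0,0.8,0,0,0,0.3,0,0,0.8])

```text
t: 35.7
position: [0.3544, 0.3414, 0.3648]
tcp_rot: [0.0, 0.011, 1.0, 0.0]
wrist_force: [0.6, 0.4, 0.1]
opening: 0.0687
finger_force: 0.0
```

```bash
python3 snap.py 12 side scene; python3 nut.py 12; sed -i 's/\(side0\|scene0\)/\1/g' a.py
python3 - <<'E'
from h import *
c={}
for n,roi in(("scene12",(380,185,430,225)),("side12",(225,245,265,295)),("scene0",(380,185,430,225)),("side0",(225,245,265,295))):
    d=load(n);k=big(mask(d,3,18,150,40,roi));m=cv2.moments(k);u=(m['m10']/m['m00'],m['m01']/m['m00']);print(n,np.round(u,1));c[n]=ray(d,u)
print(tri(c["scene12"],c["side12"]),tri(c["scene0"],c["side0"]))
E
```

```text
35.8 [0.355  0.3413 0.3643] [-2.000e-04  1.150e-02  9.999e-01 -2.000e-04] [ 0.25 -0.16  0.16] 0.0684 0.0
scene12 [171 141] (171.4269005847953, 143.0438596491228) (165, 136, 12, 13)
scene12 [407.  205.2]
side12 [242.1 273.6]
scene0 [407. 205.]
side0 [242.3 273.4]
(array([0.47328954, 0.33931411, 0.20657384]), [0.8, 0.8]) (array([0.47309931, 0.3389977 , 0.20712717]), [0.7, 0.7])Traceback (most recent call last):
  File "nut.py", line 7, in <module>
    c=big(r*k);m=cv2.moments(c);q=(m['m10']/m['m00'],m['m01']/m['m00']);print(n,u,q,cv2.boundingRect(c));out.append(ray(d,q))
  File "h.py", line 26, in big
    c=max(cv2.findContours(m,cv2.RETR_EXTERNAL,cv2.CHAIN_APPROX_NONE)[0],key=cv2.contourArea); return c
ValueError: max() iterable argument is empty
```

The picker is back within 1 mm of its starting place. In the scene view the nut hasn't moved in the bin; the side view of it is blocked by the arm. Handing in.

```bash
python3 -c "
from cell import close_job
print(close_job())"
```

```text
the job is handed in; nothing more can be done
None
```

I handed the job in at about 36 s: the eye nut stands upright in the yellow bin, off the hook, and the picker hangs back in its stand within 1 mm of where it started; no verdict came back.

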